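# Fit the stepped mandrel into the bench quick coupler

### The job

Fit the stepped ring mandrel from the wooden stand into the bench quick coupler. First pull the coupler's sleeve back (down) until it stays back, then put the mandrel's plug shank down into the coupler and seat it fully home, so that the sleeve springs forward (up) again and locks it. Let go, leaving the mandrel standing upright in the coupler.

Things in the scene. Friction and masses are not known exactly. Their poses are not given: they have to be found in the camera images.
- coupler: Round upright quick coupler bolted to the bench, base plate 100 x 100 x 12 mm. Origin: centre of its underside; z up. Bore 26 mm in diameter: mouth 85 mm up, flared to 33 mm; floor 40 mm up. Sleeve forward: catches 59 to 63 mm up bar the bore. Sleeve back: they are clear and a button stands 7 mm over the floor; a plug pressed 3 mm onto it (8 N) frees the sleeve. Then push the plug on to the floor.
- sleeve (a joint): Slide of the coupler's sleeve, m: 0 forward (up), grows as it is pulled straight down, stop at 0.014. Steel tube 50 mm in diameter with dark bands round the core, top rim 87 mm above the coupler's origin at 0; lowest part (47 to 55 mm) a flange of 62 mm. Spring: about 6 N forward at 0, fading; past 0.009 it snaps over and stays at 0.014 until a plug frees it; then it springs forward by itself.
- mandrel: Round steel stake with a stepped head, 108 mm tall, 0.25 to 0.4 kg. Origin: centre of its lower end; z up its axis. Nose 22 mm in diameter (0 to 12 mm, end 17 mm), neck 9 mm (to 28), shank 22 mm (to 60), steps of 34 mm (60 to 90, grip here), 26 mm (to 99), 18 mm (to 108). Starts upright in the stand; the other two stakes there have a cone or a ball head. Home: origin 40 mm above the coupler's.
- stand: Fixed wooden block 70 x 210 x 42 mm with three holes in a row along its y axis, 65 mm apart, the middle one at its centre; each 26 mm in diameter, floor 12 mm above the bench, and holding one upright stake. Origin: centre of its underside; x across the row, z up. Grip a stake across the row, as its neighbours stand along it.
Not all that is in view belongs to the job. Leave any green look-alike of the mandrel alone.

How it is judged:
On the way, in this order (a step that is already met when the one before it is completed fails the run):
1. the sleeve is pulled back while the mandrel is still out of the coupler (value of joint sleeve above 0.011 m and horizontal distance between mandrel and coupler above 0.05 m), for 0.2 s.
2. the mandrel's plug is in the coupler and the sleeve has sprung forward (z of mandrel in the frame of coupler below 0.046 m and horizontal distance between mandrel and coupler below 0.01 m and value of joint sleeve below 0.004 m), for 0.2 s.
At the end, for the whole second after the job is handed in: The stepped mandrel stands at rest in the coupler: its lower end at most 45 mm above the coupler's underside (fully home is 40 mm) and within 10 mm of its axis, tilted less than 10 degrees, and the sleeve is forward again (less than 4 mm back) (z of mandrel in the frame of coupler below 0.045 m and horizontal distance between mandrel and coupler below 0.01 m and angle between mandrel's own z axis and vertical below 0.175 rad and value of joint sleeve below 0.004 m and linear speed of mandrel below 0.02 m/s); the robot touches nothing.
It also fails if it takes over 51 s, if anything falls off the work surface, if the arm or the gripper's body presses on something with over 40 N, if the wrist force passes 120 N, or if a joint passes its speed limit or range.

### The arm

A 7-joint arm with a two-finger parallel gripper is mounted at the origin on the work surface. World frame = base frame: x ahead of the robot, y to its left, z up, the work surface at z = 0. Lengths are in m, angles in rad, forces in N, time in s.
With the tool pointing down it reaches from about 0.4 to 0.85 m from the base axis. Payload 10.4 kg.
Tool frame: the origin (TCP) lies at the very end of the fingers, on their centre line; the grasp point (between the pads) lies 19 mm behind it; z points along the fingers, y is the line along which they close (so a half turn about z gives the same grasp; the last joint's range is limited). The gripper opens to 87 mm and grips with 3 to 60 N. Pads are 19 mm wide; open, the fingers measure 117 mm over their backs; the gripper's body (75 mm by 190 mm) begins 51 mm behind the grasp point.
Start: joints at [-1.229, 0.332, -0.065, 1.46, 0.022, 1.35, -0.088], TCP at [0.223, 0.584, 0.223] pointing down, gripper open.
Joint ranges: [-2.6, 2.6], [-0.5, 2.12], [-1.47, 1.34], [0.16, 2.42], [-1.27, 4.41], [0.06, 2.06], [-2.6, 2.6]. Speed limits (rad/s): [2.22, 2.22, 2.79, 2.79, 3.14, 3.14, 3.14].

### API

Orientations are given as a unit quaternion [x, y, z, w].
In Python, from bench import * gives the robot as it stands.
- The arm moves only by the tool step_arm, never from a script. Its arguments are lists of equal length, an entry for each row: "delta_pos": the shift along the world's x, y, z in units of 25 mm (1.0 is 25 mm), a list of three; "turn": the turn about the world's z in units of 0.12 rad (1.0 is 0.12 rad). In form: {"delta_pos": [[tx, ty, tz], ...], "turn": [turn, ...]}. A call has 1 to 12 rows; each row shifts and turns the commanded pose from where the row before left it; what a row does not reach is not made up. A row lasts 1/10 s, in which the tool goes at most 50 mm and 8.59 degrees, less where a joint would pass 70% of its speed; a pose out of reach is approached as far as the arm can. A call with a number of a shift or a turn outside -1 to 1 is refused whole. A call with a gripper value outside its range is refused whole. "grip" is the closure, from 0 (fully open) to 1 (shut), set as the call begins (left out, the last holds). The fingers move at their own pace and stop on an object; "newtons" is the grip in N (left out, the last holds). Time passes only in rows, so rows that do not move let the fingers close. It gives the time, the measured TCP pose, the force, the opening and the grip force at its end, in the units of the state.
- read_state(): the state, without advancing time (a new reading comes with each control period).
- camera(name): name is "scene" or "top" or "wrist"; returns a dict with "image" (480x640x3 uint8, red, green, blue), "z_map" (480x640 float32, m along the optical axis (not along the pixel's ray), 0 where there is no reading), "mtx" (3x3 intrinsics, pixels), "view" (4x4, takes a point from world to camera coordinates). Camera axes: x right, y up, looking along -z (the intrinsics and any distortion apply to the point x, -y, -z); pixel columns grow to the right and rows downward; lengths in m; the calibration is good to about 2 mm. The wrist camera is an equidistant fisheye: a pixel r from the principal point sees the ray r / f radians off the axis. A picture is of the moment at which its call begins.
- close_job(): hands the job in; it is judged then, once.
The state is a dict: "time": time; "joint_positions": joint angles; "joint_vel": joint speeds; "joint_torque": joint torques, N m; "ee_pos": TCP position; "eef_rot": TCP orientation; "ft_force": force on the tool from outside, world axes, zero at the start; "torque": the same for the moment, N m; "width": finger opening in m; "grip_force": force on a finger pad.
Only numpy, scipy, OpenCV 4.12 (cv2) and the standard library are available. Lean on these libraries where they do the work, as an engineer would, in place of code of your own. Each camera call takes 0.05 s, during which the arm holds its last target. There are 200 camera calls.

## Working session

There is one attempt and no reset: what is moved stays moved. The work goes in short steps, Python scripts to look and compute and a tool call to move; the robot and the scene stay as the last step left them, time stands still between calls to the robot, and variables do not carry over. Pictures are saved under pics/ and viewed, at most 10 in all, crops included, and the job is handed in when it is done.

Besides the shell and the picture viewer there is one more tool, called after "Request:" as name([rows], argument=value, ...), one row to a line, values as JSON. step_arm: Moves the arm, as the interface text tells. Shifts and turns lie within -1 to 1; 1 stands for 25 mm of shift or 0.12 rad of turn. Its arguments: {"type":"object","properties":{"delta_pos":{"type":"array"},"turn":{"type":"array"},"grip":{"type":"number"},"newtons":{"type":"number"}},"required":["delta_pos","turn"]}

```bash
mkdir -p pics; cat > h.py <<'E'
from bench import *
import numpy as np, cv2
def pts(c):
    "world point per pixel (pinhole cameras)"
    K=c["mtx"];z=c["z_map"];v,u=np.mgrid[:480,:640]
    p=np.stack([(u-K[0,2])/K[0,0]*z,-(v-K[1,2])/K[1,1]*z,-z,np.ones_like(z)],-1)
    return (p@np.linalg.inv(c["view"]).T)[...,:3]
def save(n,im): cv2.imwrite("pics/"+n,cv2.cvtColor(im,cv2.COLOR_RGB2BGR))
E
python3 - <<'E'
from h import *
for n in("scene","top"):
    c=camera(n); save(n+".png",c["image"]); np.savez(n+".npz",**c)
    print(n,c["mtx"].tolist(),np.linalg.inv(c["view"]).round(3).tolist(),(c["z_map"]>0).mean())
s=read_state(); print({k:np.round(v,3).tolist() for k,v in s.items()})
E
```

```text
scene [[482.743335724761, 0.0, 315.25382619701077], [0.0, 482.743335724761, 233.43711233352076], [0.0, 0.0, 1.0]] [[-0.572, -0.669, 0.474, 0.891], [0.82, -0.469, 0.327, 0.31], [0.004, 0.576, 0.818, 0.721], [0.0, 0.0, 0.0, 1.0]] 0.9960026041666666
top [[565.4482601641422, 0.0, 321.1630133357571], [0.0, 565.4482601641422, 231.41286595689078], [0.0, 0.0, 1.0]] [[0.016, 0.993, -0.118, 0.42], [-1.0, 0.014, -0.018, 0.013], [-0.016, 0.118, 0.993, 0.844], [0.0, 0.0, 0.0, 1.0]] 0.995927734375
{'time': 0.1, 'joint_positions': [-1.229, 0.333, -0.065, 1.461, 0.022, 1.35, -0.089], 'joint_vel': [-0.001, -0.002, -0.0, -0.002, 0.001, -0.0, 0.001], 'joint_torque': [0.001, -62.455, 0.025, -39.071, -0.061, 0.037, 0.0], 'ee_pos': [0.223, 0.584, 0.222], 'eef_rot': [0.181, 0.983, -0.001, -0.0], 'ft_force': [-0.744, -0.223, -1.055], 'torque': [0.017, -0.01, -0.016], 'grip_force': 0.0, 'width': 0.087}
```

View pics/top.png

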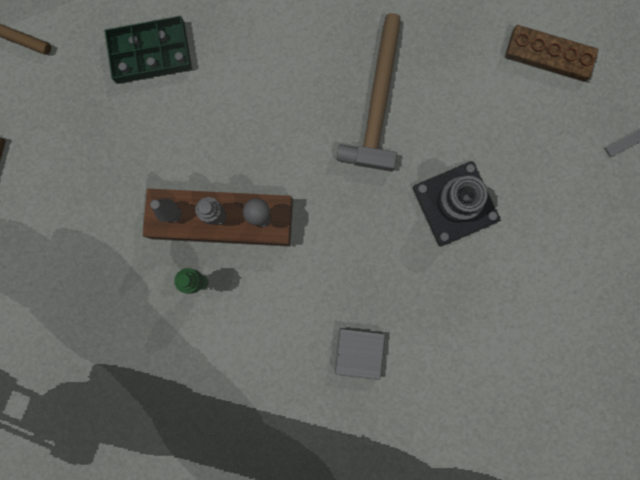

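View pics/scene.png

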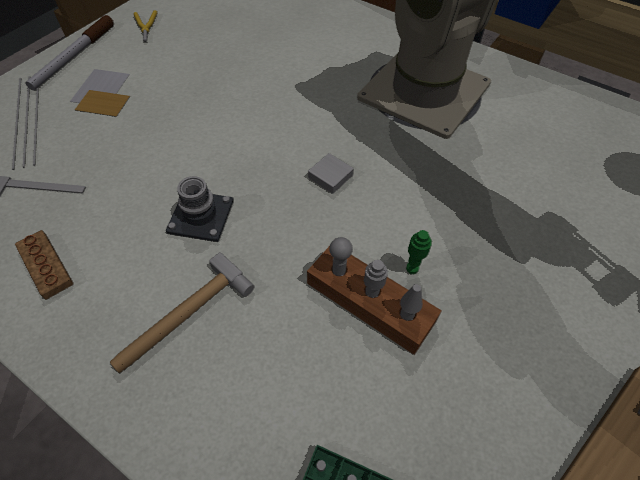

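The top view shows the coupler at about (464,197) px and the stand at (218,216). The stepped mandrel is the middle stake at (208,208), and the green look-alike is at (188,281). The scene view agrees, with the coupler at (195,195) and the mandrel at (376,275).

```bash
python3 - <<'E'
from h import *
for n,boxes in (("top",dict(c=(405,150,510,255),m=(185,185,232,232),s=(135,180,300,252))),("scene",dict(c=(160,165,240,245),m=(358,252,395,300),s=(300,235,445,355)))):
    c=np.load(n+".npz"); P=pts(c)
    def sel(b,lo,hi):
        x0,y0,x1,y1=b; q=P[y0:y1,x0:x1].reshape(-1,3); return q[(q[:,2]>lo)&(q[:,2]<hi)]
    for nm,b,lo,hi in (("rim",boxes["c"],.082,.092),("flange",boxes["c"],.05,.06),("base",boxes["c"],.008,.016),("mtop",boxes["m"],.115,.125),("m26",boxes["m"],.108,.1145),("m34",boxes["m"],.099,.106),("stand",boxes["s"],.038,.046)):
        q=sel(b,lo,hi)
        if len(q)<4: print(n,nm,len(q)); continue
        (cx,cy),(w,h),a=cv2.minAreaRect(q[:,:2].astype(np.float32))
        (ex,ey),r=cv2.minEnclosingCircle(q[:,:2].astype(np.float32))
        print(n,nm,len(q),"rect",np.round([cx,cy,w,h],4),round(a,1),"circ",np.round([ex,ey,r],4),"z",np.round(np.median(q[:,2]),4))
E
```

```text
top rim 619 rect [ 0.5648 -0.1729  0.049   0.049 ] 72.1 circ [ 0.5648 -0.1732  0.0252] z 0.0861
top flange 398 rect [ 0.5602 -0.1676  0.0616  0.0468] 40.8 circ [ 0.5648 -0.1728  0.031 ] z 0.0551
top base 2482 rect [ 0.5652 -0.1733  0.0999  0.1008] 24.0 circ [ 0.5646 -0.173   0.0688] z 0.0122
top mtop 151 rect [0.5357 0.177  0.017  0.0166] 4.6 circ [0.5361 0.1771 0.009 ] z 0.1201
top m26 145 rect [0.5363 0.1774 0.0253 0.0245] 86.4 circ [0.5362 0.1774 0.0132] z 0.1107
top m34 183 rect [0.5362 0.177  0.0331 0.032 ] 46.2 circ [0.5362 0.1773 0.017 ] z 0.102
top stand 5220 rect [0.5366 0.1775 0.211  0.0706] 87.9 circ [0.5362 0.1772 0.1103] z 0.042
scene rim 364 rect [ 0.5651 -0.1738  0.0488  0.0498] 19.4 circ [ 0.565  -0.1746  0.0264] z 0.086
scene flange 278 rect [ 0.5698 -0.1687  0.0465  0.0612] 49.0 circ [ 0.5658 -0.1734  0.0309] z 0.0553
scene base 1263 rect [ 0.5652 -0.174   0.1011  0.1005] 24.1 circ [ 0.5659 -0.173   0.069 ] z 0.0124
scene mtop 120 rect [0.5364 0.1759 0.0172 0.0165] 38.9 circ [0.5365 0.1763 0.0093] z 0.1204
scene m26 107 rect [0.5382 0.1766 0.0211 0.0251] 28.9 circ [0.536  0.1757 0.0134] z 0.1115
scene m34 141 rect [0.5399 0.1777 0.0269 0.0328] 19.9 circ [0.5369 0.1763 0.0171] z 0.1028
scene stand 3984 rect [0.5065 0.1766 0.2106 0.1315] 88.1 circ [0.5368 0.1764 0.11  ] z 0.0425
```

Request:
step_arm([
  [0.8,-0.8,0],
  [0.8,-0.8,0],
  [0.8,-0.8,0],
  [0.8,-0.8,0],
  [0.8,-0.8,0],
  [0.8,-0.8,0],
  [0.8,-0.8,0],
  [0.8,-0.8,0],
  [0.8,-0.8,0],
  [0.8,-0.8,0],
  [0.8,-0.8,0],
  [0.8,-0.8,0],
], turn=[-0.84,-0.84,-0.84,-0.84,-0.84,-0.84,-0.84,-0.84,-0.84,-0.84,-0.84,-0.84], grip=0)

```text
time: 1.3
ee_pos: [0.4635, 0.3429, 0.2223]
eef_rot: [0.71, 0.704, -0.0, -0.0]
ft_force: [-0.1, 0.4, 0.3]
width: 0.0872
grip_force: 0.0
```

Request:
step_arm([
  [0.34,-1,0],
  [0.34,-1,0],
  [0.34,-1,0],
  [0.34,-1,0],
  [0.34,-1,0],
  [0.34,-1,0],
  [0.34,-1,0],
  [0.34,-1,0],
  [0.34,-1,0],
  [0.34,-1,0],
  [0.34,-1,0],
  [0.34,-1,0],
], turn=[0,0,0,0,0,0,0,0,0,0,0,0])

```text
time: 2.5
ee_pos: [0.565, 0.0428, 0.2223]
eef_rot: [0.708, 0.706, -0.0, -0.0]
ft_force: [-0.2, 0.5, 0.2]
width: 0.0873
grip_force: 0.0
```

Request:
step_arm([
  [0,-1,0],
  [0,-1,0],
  [0,-1,0],
  [0,-1,-0.2],
  [0,-1,-0.4],
  [0,-1,-0.4],
  [0,-1,-0.4],
  [0,-0.7,-0.4],
  [0,-0.5,-0.4],
  [0,-0.4,-0.4],
  [0,0,0],
  [0,0,0],
], turn=[0,0,0,0,0,0,0,0,0,0,0,0])

```text
time: 3.7
ee_pos: [0.5651, -0.1704, 0.1575]
eef_rot: [0.708, 0.706, 0.0, -0.0]
ft_force: [0.1, 0.5, 0.2]
width: 0.087
grip_force: 0.0
```

Request:
step_arm([
  [0,-0.12,-0.5],
  [0,0,-0.6],
  [0,0,-0.6],
  [0,0,-0.6],
  [0,0,-0.6],
  [0,0,-0.5],
  [0,0,-0.4],
  [0,0,0],
  [0,0,0],
], turn=[0,0,0,0,0,0,0,0,0])

```text
time: 4.6
ee_pos: [0.5651, -0.1743, 0.0627]
eef_rot: [0.708, 0.706, 0.0, 0.0]
ft_force: [-0.1, 0.0, 1.7]
width: 0.0869
grip_force: 0.0
```

Request:
step_arm([
  [0,0,0],
  [0,0,0],
  [0,0,0],
  [0,0,0],
  [0,0,0],
  [0,0,0],
], turn=[0,0,0,0,0,0], grip=1, newtons=30)

```text
time: 5.2
ee_pos: [0.5658, -0.1741, 0.0627]
eef_rot: [0.708, 0.706, 0.001, 0.001]
ft_force: [3.9, -1.1, -1.9]
width: 0.0497
grip_force: 30.0
```

Request:
step_arm([
  [0,0,-0.1],
  [0,0,-0.1],
  [0,0,-0.1],
  [0,0,-0.1],
  [0,0,-0.1],
  [0,0,-0.06],
  [0,0,0],
  [0,0,0],
  [0,0,0],
], turn=[0,0,0,0,0,0,0,0,0])

```text
time: 6.1
ee_pos: [0.5657, -0.1741, 0.0487]
eef_rot: [0.708, 0.706, 0.0, 0.001]
ft_force: [6.9, 0.1, 0.3]
width: 0.0501
grip_force: 30.0
```

Moved down 14 mm and the spring force is gone. Next: release, rise and look.

Request:
step_arm([
  [0,0,0],
  [0,0,0],
  [0,0,0],
  [0,0,0],
  [0,0,0],
  [0,0,0.3],
  [0,0,0.6],
  [0,0,1],
  [0,0,1],
  [0,0,1],
  [0,0.5,0.8],
  [0,1,0],
], turn=[0,0,0,0,0,0,0,0,0,0,0,0], grip=0)

```text
time: 7.3
ee_pos: [0.5663, -0.1391, 0.1707]
eef_rot: [0.71, 0.704, 0.002, 0.003]
ft_force: [-0.3, 0.1, -0.6]
width: 0.087
grip_force: 0.0
```

Request:
step_arm([
  [0,1,0],
  [0,1,0],
  [0,1,0],
  [-0.2,1,0],
  [-0.2,1,0],
  [-0.2,1,0],
  [-0.2,1,0],
  [-0.2,1,0],
  [-0.2,0.8,0],
  [0,0.5,0],
  [0,0,0],
], turn=[0,0,0,0,0,0,0,0,0,0,0])

```text
time: 8.4
ee_pos: [0.5352, 0.0975, 0.1669]
eef_rot: [0.708, 0.707, 0.001, 0.0]
ft_force: [0.0, -0.5, -0.0]
width: 0.0869
grip_force: 0.0
```

```bash
python3 - <<'E'
from h import *
for n,b in (("top",(405,150,510,255)),("scene",(160,165,240,245))):
    P=pts(camera(n)); x0,y0,x1,y1=b; q=P[y0:y1,x0:x1].reshape(-1,3)
    r=np.hypot(q[:,0]-.5652,q[:,1]+.1735)
    for lo,hi in((.0,.014),(.0145,.019),(.0205,.024),(.0265,.0300)):
        k=q[(r>lo)&(r<hi),2]; print(n,lo,len(k),np.round(np.percentile(k,[5,25,50,75,95]),4))
print(read_state()["ee_pos"])
E
```

```text
top 0.0 328 [0.0397 0.046  0.0513 0.0705 0.0791]
top 0.0145 345 [0.0528 0.0702 0.0828 0.0849 0.0866]
top 0.0205 197 [0.0713 0.0724 0.0732 0.0741 0.0754]
top 0.0265 289 [0.0121 0.0247 0.0404 0.0416 0.0434]
scene 0.0 95 [0.0577 0.0665 0.0709 0.0754 0.0785]
scene 0.0145 244 [0.0601 0.0735 0.0808 0.0844 0.0863]
scene 0.0205 313 [0.0413 0.0514 0.0629 0.0723 0.0746]
scene 0.0265 381 [0.0129 0.0193 0.0283 0.0393 0.0424]
[0.53538402 0.09489793 0.16655523]
```

Request:
step_arm([
  [0.04,0.6,0],
  [0,0.9,0],
  [0,0.9,0],
  [0,0.6,0],
  [0,0.27,0],
  [0,0,-0.5],
  [0,0,-0.8],
  [0,0,-0.8],
  [0,0,-0.8],
  [0,0,-0.6],
  [0,0,-0.35],
  [0,0,0],
], turn=[0,0,0,0,0,0,0,0,0,0,0,0])

```text
time: 9.7
ee_pos: [0.5354, 0.1768, 0.0686]
eef_rot: [0.709, 0.706, -0.001, -0.0]
ft_force: [-0.4, -0.2, 0.8]
width: 0.0869
grip_force: 0.0
```

Request:
step_arm([
  [0,0,0],
  [0,0,0],
  [0,0,0],
  [0,0,0],
  [0,0,0],
  [0,0,0],
  [0,0,0],
], turn=[0,0,0,0,0,0,0], grip=1, newtons=40)

```text
time: 10.4
ee_pos: [0.536, 0.1777, 0.0699]
eef_rot: [0.708, 0.706, 0.0, 0.0]
ft_force: [-0.5, 0.3, -0.6]
width: 0.039
grip_force: 0.0
```

Request:
step_arm([
  [0,0,0],
  [0,0,0],
  [0,0,0],
  [0,0,0],
], turn=[0,0,0,0])

```text
time: 10.8
ee_pos: [0.5361, 0.1777, 0.0699]
eef_rot: [0.708, 0.706, 0.0, 0.0]
ft_force: [0.1, 0.9, 0.6]
width: 0.0328
grip_force: 40.0
```

Request:
step_arm([
  [0,0,0.3],
  [0,0,0.5],
  [0,0,0.6],
  [0,0,0.6],
  [0,0,0.7],
  [0,0,0.7],
  [0,0,0.5],
  [0,0,0.3],
  [0,0,0.2],
  [0,0,0],
  [0,0,0],
], turn=[0,0,0,0,0,0,0,0,0,0,0])

```text
time: 11.9
ee_pos: [0.5356, 0.1775, 0.1792]
eef_rot: [0.708, 0.706, -0.0, -0.0]
ft_force: [0.4, 0.9, -2.7]
width: 0.0328
grip_force: 40.0
```

Request:
step_arm([
  [0.1,-0.5,0],
  [0.1,-0.9,0],
  [0.1,-1,0],
  [0.1,-1,0],
  [0.1,-1,0],
  [0.1,-1,0],
  [0.1,-1,0],
  [0.1,-1,0],
  [0.1,-1,0],
  [0.1,-1,0],
  [0.1,-1,0],
  [0.09,-1,0],
], turn=[0,0,0,0,0,0,0,0,0,0,0,0])

```text
time: 13.1
ee_pos: [0.5651, -0.1095, 0.1794]
eef_rot: [0.709, 0.706, -0.0, -0.0]
ft_force: [1.0, 0.0, -3.6]
width: 0.0324
grip_force: 40.0
```

Request:
step_arm([
  [0,-1,0],
  [0,-0.8,0],
  [0,-0.5,0],
  [0,-0.35,0],
  [0,0,0],
  [0,0,0],
  [0,0,0],
], turn=[0,0,0,0,0,0,0])

```text
time: 13.8
ee_pos: [0.5659, -0.1723, 0.1797]
eef_rot: [0.708, 0.706, 0.0, -0.0]
ft_force: [-0.4, -0.6, -2.8]
width: 0.0328
grip_force: 40.0
```

```bash
python3 - <<'E'
from h import *
c=camera("scene"); P=pts(c); save("s2.png",cv2.resize(c["image"][60:260,90:310],None,fx=2.7,fy=2.7))
e=read_state()["ee_pos"]; print(e)
m=(np.hypot(P[...,0]-e[0],P[...,1]-e[1])<.022)&(P[...,2]>.10)&(P[...,2]<.25)
q=P[m]
print("zmin",q[:,2].min())
for lo in np.arange(.10,.25,.008):
    k=q[(q[:,2]>=lo)&(q[:,2]<lo+.008)]
    if len(k)>6:
        # circle fit centre: solve algebraic
        A=np.c_[2*k[:,:2],np.ones(len(k))]; s=np.linalg.lstsq(A,(k[:,:2]**2).sum(1),rcond=None)[0]
        print(round(lo,3),len(k),s[:2].round(4),"r",round(float(np.sqrt(s[2]+s[0]**2+s[1]**2)),4))
E
```

```text
[ 0.56595871 -0.17241107  0.17975638]
zmin 0.1242954872912434
0.124 36 [ 0.5667 -0.1727] r 0.0096
0.132 88 [ 0.5664 -0.1726] r 0.008
0.14 10 [ 0.5673 -0.1709] r 0.0025
0.148 33 [ 0.5664 -0.1729] r 0.0099
0.156 57 [ 0.5662 -0.1732] r 0.0103
0.164 44 [ 0.5663 -0.1729] r 0.01
0.172 31 [ 0.5611 -0.1781] r 0.0166
0.18 59 [ 0.5649 -0.1786] r 0.0212
0.188 85 [ 0.5648 -0.1774] r 0.0201
0.196 86 [ 0.5649 -0.1779] r 0.0206
0.204 114 [ 0.5648 -0.1745] r 0.0174
0.212 126 [ 0.5645 -0.175 ] r 0.0162
0.22 105 [ 0.5638 -0.1742] r 0.0141
0.228 33 [ 0.5541 -0.1673] r 0.0076
0.244 11 [ 0.5495 -0.1731] r 0.0057
```

View pics/s2.png

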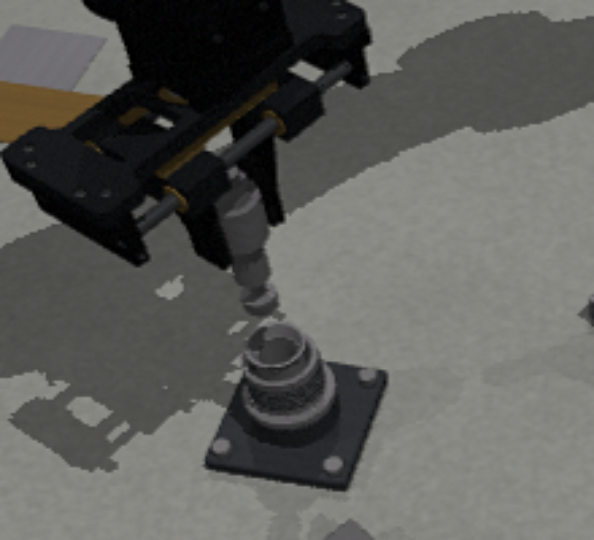

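The mandrel hangs upright, its nose at (260,298) px in the crop, straight above the open bore at (275,348). Its axis measures within about 1 mm of the coupler's, so I'll descend in stages.

Request:
step_arm([
  [-0.03,-0.04,0],
  [0,0,-0.3],
  [0,0,-0.5],
  [0,0,-0.4],
  [0,0,-0.2],
  [0,0,-0.15],
  [0,0,-0.15],
  [0,0,-0.15],
  [0,0,-0.15],
  [0,0,0],
], turn=[0,0,0,0,0,0,0,0,0,0])

```text
time: 14.85
ee_pos: [0.5648, -0.1745, 0.1294]
eef_rot: [0.708, 0.706, -0.0, -0.0]
ft_force: [0.2, -0.2, -2.5]
width: 0.0333
grip_force: 40.0
```

Request:
step_arm([
  [0,0,-0.2],
  [0,0,-0.2],
  [0,0,-0.2],
  [0,0,-0.2],
  [0,0,-0.1],
  [0,0,0],
], turn=[0,0,0,0,0,0])

```text
time: 15.45
ee_pos: [0.5647, -0.1745, 0.1068]
eef_rot: [0.708, 0.706, -0.0, -0.0]
ft_force: [-0.3, 0.2, -2.5]
width: 0.033
grip_force: 40.0
```

Request:
step_arm([
  [0,0,-0.1],
  [0,0,-0.1],
  [0,0,-0.1],
  [0,0,-0.04],
  [0,0,0],
  [0,0,0],
], turn=[0,0,0,0,0,0])

```text
time: 16.05
ee_pos: [0.5649, -0.1746, 0.0987]
eef_rot: [0.708, 0.706, -0.0, -0.0]
ft_force: [0.1, 0.6, -3.1]
width: 0.0331
grip_force: 40.0
```

Request:
step_arm([
  [0,0,-0.04],
  [0,0,-0.04],
  [0,0,0],
  [0,0,0],
], turn=[0,0,0,0])

```text
time: 16.45
ee_pos: [0.5653, -0.1748, 0.0978]
eef_rot: [0.708, 0.706, 0.0, 0.0]
ft_force: [-2.7, 0.6, 6.2]
width: 0.033
grip_force: 39.9
```

```bash
python3 - <<'E'
from h import *
c=camera("scene"); P=pts(c); save("s3.png",cv2.resize(c["image"][100:260,130:290],None,fx=3.5,fy=3.5))
r=np.hypot(P[...,0]-.5655,P[...,1]+.1737); k=P[(r>.0205)&(r<.024)&(P[...,2]<.095)&(P[...,2]>.05)][:,2]; print(len(k),np.percentile(k,[50,75,90,95]).round(4)); print(read_state()["ft_force"],read_state()["ee_pos"])
E
```

```text
288 [0.0771 0.0862 0.0881 0.0887]
[-2.71584377  0.3504065   6.06806664] [ 0.565265   -0.17486506  0.09779809]
```

View pics/s3.png

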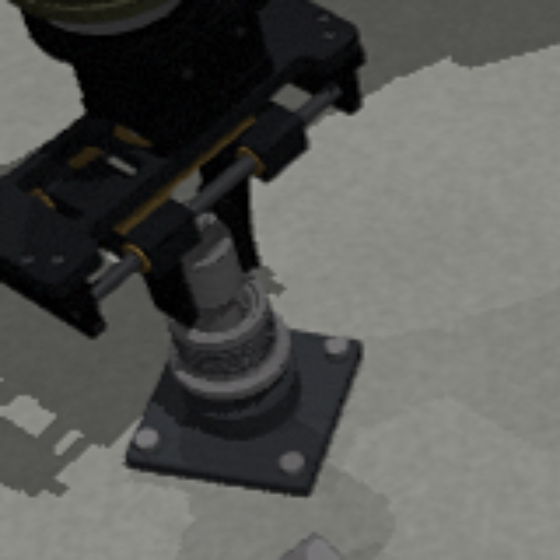

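The sleeve rim is back up at 87 mm, shown round the shank at (235,300) px, and the mandrel is in the bore. I'll press a little more to make sure it's on the floor, then let go and rise.

Request:
step_arm([
  [0,0,-0.06],
  [0,0,-0.04],
  [0,0,0],
  [0,0,0],
], turn=[0,0,0,0])

```text
time: 16.9
ee_pos: [0.5659, -0.1753, 0.0975]
eef_rot: [0.709, 0.706, 0.001, 0.001]
ft_force: [-8.7, 2.5, 26.1]
width: 0.0334
grip_force: 40.0
```

Request:
step_arm([
  [0,0,0],
  [0,0,0],
  [0,0,0],
  [0,0,0],
  [0,0,0],
  [0,0,0],
  [0,0,0.3],
  [0,0,0.6],
  [0,0,1],
  [0,0,1],
  [0,0,1],
  [0,0,1],
], turn=[0,0,0,0,0,0,0,0,0,0,0,0], grip=0)

```text
time: 18.1
ee_pos: [0.565, -0.1748, 0.2194]
eef_rot: [0.708, 0.706, 0.0, 0.001]
ft_force: [0.4, 0.3, -0.4]
width: 0.0871
grip_force: 0.0
```

Request:
step_arm([
  [0,1,0],
  [0,1,0],
  [0,1,0],
  [0,1,0],
  [0,1,0],
  [0,1,0],
  [0,1,0],
  [0,0,0],
], turn=[0,0,0,0,0,0,0,0])

```text
time: 18.9
ee_pos: [0.5652, 0.0045, 0.218]
eef_rot: [0.707, 0.708, 0.001, -0.0]
ft_force: [0.2, -0.5, 0.2]
width: 0.087
grip_force: 0.0
```

```bash
python3 - <<'E'
from h import *
c=camera("top"); P=pts(c); save("t4.png",cv2.resize(c["image"][120:270,390:540],None,fx=3,fy=3))
r=np.hypot(P[...,0]-.565,P[...,1]+.1735)
k=P[(r>.0205)&(r<.024)][:,2]; print("sleeve",np.percentile(k,[25,50,75]).round(4))
for lo,hi in((.143,.155),(.134,.1425),(.124,.133)):
    q=P[(r<.04)&(P[...,2]>lo)&(P[...,2]<hi)]
    if len(q): print(lo,len(q),cv2.minEnclosingCircle(q[:,:2].astype(np.float32)),np.median(q[:,2]))
print(read_state()["ee_pos"],read_state()["joint_vel"])
E
```

```text
sleeve [0.0864 0.0871 0.0881]
0.143 167 ((0.5641657710075378, -0.1739720106124878), 0.010059289634227753) 0.14784415212932622
0.134 167 ((0.5648722052574158, -0.17448796331882477), 0.01326730940490961) 0.1392339736208028
0.124 223 ((0.565348207950592, -0.1745600402355194), 0.017407001927495003) 0.1301236083161207
[0.56517796 0.00209721 0.21801545] [ 0.03016282  0.00220778  0.04032388  0.00563408  0.01071147 -0.00385895
  0.01863978]
```

View pics/t4.png

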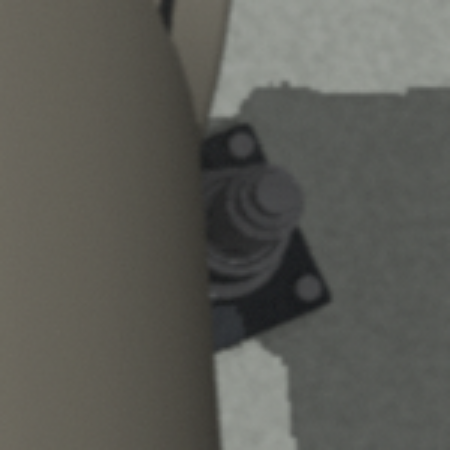

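The mandrel, at (270,200) px in the crop, stands free in the coupler. Its top is at 148 mm, which is fully home, with the axis within about 1 mm, little tilt, and the sleeve rim at 87 mm.

```bash
python3 -c "
from bench import *
print(close_job())"
```

```text
the job is handed in; nothing more can be done
None
```

The stepped mandrel stands released and upright in the coupler, measured fully home with the sleeve forward; the job was handed in at about 19 s, and no verdict came back.

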